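# Set aside the tagged reflex hammer, then draw out the good one and hold it ready

### The job

The holder has two telescoping reflex hammers. Stand the one with the wide rectangular out-of-service tag upright in the metal dish and let go of it. Then squeeze in the button on the grip of the good one (small round badge) and pull the grip up past the first stop to the second, the holder keeping its head down, until both tubes are fully drawn; slide it out through the holder's mouth and finish while still holding it, fully extended, upright, head down and still, with about 6 cm of air under the head. Do not disturb the things around.

Things in the scene. Friction and masses are not known exactly. Their poses are not given: they have to be found in the camera images.
- hammer: grip of the good telescoping reflex hammer: upright dark grey bar, 20 mm (own x) by 26 mm (own y) by 100 mm tall (own z up), black bands round its lower half. Button and, below it, a small round inspection badge (18 mm) on its -x face; the +x face is plain. Origin: centre of its lower end, 38 mm above the cabinet top at the start. Loose, about 150 g; 2 mm of play sideways, 3 mm upward in its berth
- hammer_button_face (a point): centre of the outer face of the push button, a black ribbed pad 12 mm wide and 22 mm tall on the grip's -x face, 72 mm above the grip's lower end (28 mm below its top). It stands 5 mm proud: grip and button together are 25 mm thick. Pressed more than 3.5 mm along the grip's +x (2 N at first, 6 N when flush) it frees the shaft; springs back when let go. Axes as hammer
- hammer_button (a joint): how far the good hammer's button is pressed in, m: 0 out, 0.005 flush with the grip
- hammer_tube1 (a joint): how far the good hammer's outer steel tube (9 mm diameter) is drawn out of the grip, m: 0 shut, 0.060 at its stop (the first stop). Slides with about 3 N of friction, stays where it is left
- hammer_tube2 (a joint): how far the good hammer's inner steel rod (5.6 mm diameter, carries the head) is drawn out of the outer tube, m: 0 shut, 0.060 at its stop (the second stop). About 6 N of friction, so it follows after the outer tube; stays where it is left. While the hammer is shut and the button is out, a latch holds both tubes. Fully drawn, the hammer is 120 mm longer than shut
- hammer_head_base (a point): centre of the underside of the good hammer's head, a black rubber disc 46 mm in diameter and 14 mm thick with a steel neck 12 mm in diameter on top; moves with the head. When shut it lies 30 mm below the grip's lower end. Own z points up along the shaft
- bad_hammer: grip of the out-of-service hammer: the same make, size, origin and axes as hammer, latched shut, standing in the other berth; instead of the small badge it has a wide rectangular tag plate, 46 mm wide (own y) and 30 mm tall, clipped across its -x face from 11 to 41 mm above the grip's lower end, sticking out 10 mm past the grip on either side; front of the plate 13 mm from the grip's axis
- bad_hammer_head_base (a point): centre of the underside of the out-of-service hammer's disc, 30 mm below its grip's lower end when shut. Own z points up along the shaft
- dock: white holder, screwed to the cabinet top: 76 mm deep (own x), 196 mm wide (own y), 32 mm tall. Origin: centre of its underside, z up. Two berths, axes at own y = +55 and -55 mm, x = 0; either hammer can be in either. Each has a pocket with floor at 8 mm, 51 mm wide, 17 mm high for the disc, under a fork plate (25 to 32 mm high) with a 16 mm slot for the neck
- dock_left_mouth (a point): mouth of the berth at own y = +55 mm: middle of the slot at the holder's front edge, top of the fork plate. Pocket and slot are open at the front, own -x (roughly toward the robot); the slot ends 8 mm behind the berth's axis. A head comes out only by sliding 65 mm or more along the holder's own -x
- dock_right_mouth (a point): the same point of the berth at own y = -55 mm
- dish: square metal out-of-service dish, fixed: 100 x 100 mm outside, 92 x 92 mm inside, rim 27 mm high, floor 4 mm above the cabinet top. Origin: centre of its underside
- alcohol: small white bottle with a blue cap, 41 mm in diameter and 92 mm tall, loose bystander; origin at the centre of its underside
- tape: roll of white tape lying flat, 50 mm in diameter and 26 mm tall, loose bystander; origin at the centre of its underside
- gauze: flat white gauze packet, 59 x 83 x 12 mm, loose bystander; origin at the centre of its underside

How it is judged:
On the way, in this order (a step that is already met when the one before it is completed fails the run):
1. the hammer with the out-of-service tag stands in the dish, let go (x of bad_hammer_head_base in the frame of dish between -0.027 and 0.027 m and y of bad_hammer_head_base in the frame of dish between -0.027 and 0.027 m and height (world z) of bad_hammer_head_base below 0.012 m and angle between bad_hammer's own z axis and vertical below 0.15 rad and contact force between the fingers and bad_hammer below 0.1 N and linear speed of bad_hammer below 0.02 m/s), for 0.2 s.
2. the button of the good hammer is pressed in while its tubes are still shut (value of joint hammer_button above 0.003 m and value of joint each of hammer_tube1, hammer_tube2 below 0.02 m), for 0.1 s.
3. both tubes are drawn out to their stops (value of joint each of hammer_tube1, hammer_tube2 above 0.056 m), for 0.2 s.
At the end, for the whole second after the job is handed in: Good hammer held still by the fingers (over 3 N), upright within 0.3 rad, both tubes out over 56 of 60 mm, head over 40 mm up, touching nothing else; tagged hammer let go at rest on the dish floor (centre within 27 mm), upright within 0.15 rad; bottle, tape, gauze moved under 30 mm (all of step 1 and all of step 3 and height (world z) of hammer_head_base above 0.04 m and angle between hammer_head_base's own z axis and vertical below 0.3 rad and contact force between the fingers and hammer above 3 N and linear speed of hammer below 0.02 m/s and contact force between hammer and dock below 0.1 N and contact force between hammer and dish below 0.1 N and contact force between hammer and bad_hammer below 0.1 N and contact force between hammer and alcohol below 0.1 N and contact force between hammer and tape below 0.1 N and contact force between hammer and gauze below 0.1 N and distance of each of alcohol, tape, gauze from where it was at the start of the episode below 0.03 m); the arm keeps its last pose, push and grip.
It fails at once if a hammer falls over (angle between any of hammer_head_base, bad_hammer's own z axis and vertical above 0.9 rad).
It fails at once if a bystander is disturbed (distance of any of alcohol, tape, gauze from where it was at the start of the episode above 0.04 m).
It also fails if it takes over 61 s, if anything falls off the work surface, if the arm or the gripper's body presses on something with over 40 N, if the wrist force passes 120 N, or if a joint passes its speed limit or range.

### The arm

A 6-joint arm with a two-finger parallel gripper is mounted at the origin on a cart in front of the work surface, level with it; the furniture and walls round the work are solid. World frame = base frame: x ahead of the robot, y to its left, z up, the work surface at z = 0. Lengths are in m, angles in rad, forces in N, time in s.
With the tool pointing down it reaches from about 0.3 to 0.775 m from the base axis. Payload 14.6 kg.
Tool frame: the origin (TCP) lies at the very end of the fingers, on their centre line; the grasp point (between the pads) lies 19 mm behind it; y points along the fingers, x is the direction in which the jaws open and shut, and the axes are right-handed (so a half turn about y gives the same grasp; the last joint's range is limited). The gripper opens to 94 mm and grips with 3 to 60 N. Pads are 16 mm wide; open, the fingers measure 119 mm over their backs; the gripper's body (75 mm by 177 mm) begins 78 mm behind the grasp point.
Start: joints at [1.143, 0.3, 1.521, -0, 1.321, -0.067], TCP at [0.194, 0.515, 0.205] pointing down, gripper open.
Joint ranges: [-3.03, 3.03], [-0.79, 2.21], [0.23, 2.52], [-1.04, 4.18], [0, 3.07], [-2.55, 2.55]. Speed limits (rad/s): [2.22, 2.22, 2.57, 3.14, 3.14, 3.14].

### API

Orientations are given as [roll, pitch, yaw] about the fixed x, y, z axes, in that order (R = Rz(yaw) Ry(pitch) Rx(roll)).
In Python, from station import * gives the robot as it stands.
- The arm moves only by the tool send_rows, never from a script. Its argument "series" is text: rows parted by semicolons, each of 7 numbers parted by spaces: the turn, a rotation vector about the tool's x, y, z in units of 5 degrees (1.0 is 5 degrees), then the shift along the tool's x, y, z in cm, then the opening, from -1 (shut) to 1 (fully open). A call has exactly 10 rows; each row is the pose to reach, as a shift and turn from the pose commanded when the call began, along the tool's axes at that moment; what a row does not reach only later rows make up. A row lasts 1/12 s, in which the tool goes at most 41.7 mm and 7.16 degrees, less where a joint would pass 70% of its speed; a pose out of reach is approached as far as the arm can. A call with a gripper value outside its range is refused whole. The fingers move at their own pace and stop on an object; "newtons" is the grip in N (left out, the last holds). Time passes only in rows, so rows that repeat a pose let the fingers close, or fill a call up. It gives the time, the measured TCP pose, the force and the opening at its end, in the units of the state.
- get_obs(): the state, without advancing time (a new reading comes with each control period).
- camera(name): name is "scene" or "top"; returns the picture (480x640x3 uint8, red, green, blue); there is no depth.
- camera_info(name): a dict with "K" (3x3 intrinsics, pixels), "R" (3x3) and "t" (3): a world point X has camera coordinates R X + t. Camera axes: x right, y down, z forward; pixel columns grow to the right and rows downward; lengths in m; the calibration is good to about 2 mm. A picture is of the moment at which its call begins. camera_info takes no time and is no camera call.
- hand_in(): hands the job in, once; it reports no verdict.
The state is a dict: "time_s": time; "qpos": joint angles; "joint_vel": joint speeds; "tau": joint torques, N m; "ee_pos": TCP position; "eef_rot": TCP orientation; "force": force on the tool from outside, world axes, zero at the start; "moment": the same for the moment, N m; "grip_width": finger opening in m.
Only numpy, scipy, OpenCV 4.12 (cv2) and the standard library are available. Lean on these libraries where they do the work, as an engineer would, in place of code of your own. Each camera call takes 0.05 s, during which the arm holds its last target. There are 200 camera calls.

## Working session

There is one attempt and no reset: what is moved stays moved. The work goes in short steps, Python scripts to look and compute and a tool call to move; the robot and the scene stay as the last step left them, time stands still between calls to the robot, and variables do not carry over. Pictures are saved under pics/ and viewed, on a budget of 10 in all, crops included, one or two more only if the job needs it, and the job is handed in when it is done.

Besides the shell and the picture viewer there is one more tool, called after "Emit:" as name(argument=value, ...) on one line, values as JSON. send_rows: Moves the arm, as the interface text tells. Its arguments: {"type":"object","properties":{"series":{"type":"string"},"newtons":{"type":"number"}},"required":["series"]}

```bash
mkdir -p pics; ls
python3 - <<'E'
from station import *
import cv2
o=get_obs();print(o)
for n in("scene","top"):
    im=camera(n);cv2.imwrite(f"pics/{n}0.png",im[:,:,::-1]);i=camera_info(n);print(n,i, -i["R"].T@i["t"])
E
```

```text
pics
{'time_s': 0.0, 'qpos': array([ 1.14341413e+00,  3.00442770e-01,  1.52159765e+00, -1.31373759e-05,
        1.32065645e+00, -6.66258825e-02]), 'joint_vel': array([ 0.00013793, -0.00026162,  0.00064595,  0.00051893, -0.00141076,
        0.0012728 ]), 'tau': array([ 2.11493621e-03, -5.31814098e+01, -3.52730799e+01,  7.08700041e-02,
        2.45360413e-02, -3.86309353e-05]), 'ee_pos': array([0.19405214, 0.51435384, 0.20489485]), 'eef_rot': array([-1.57073551e+00,  1.10261092e-03,  1.21004331e+00]), 'force': array([ 0.59822957,  0.29557768, -0.77868842]), 'moment': array([-0.01958919,  0.00155926,  0.03858313]), 'grip_width': 0.0937645646263987}
scene {'K': array([[558.66254142,   0.        , 318.18678548],
       [  0.        , 558.66254142, 233.48630084],
       [  0.        ,   0.        ,   1.        ]]), 'R': array([[ 0.74961819, -0.66178286, -0.01077112],
       [-0.49917864, -0.55459634, -0.66576542],
       [ 0.43461852,  0.50444658, -0.74608337]]), 't': array([-0.33079755,  0.42312036,  0.59802438])} [ 0.19927204 -0.2859265   0.72431189]
top {'K': array([[526.96082245,   0.        , 319.43012885],
       [  0.        , 526.96082245, 242.01521586],
       [  0.        ,   0.        ,   1.        ]]), 'R': array([[ 0.00558158, -0.99985591,  0.01603108],
       [-0.98162468, -0.00853627, -0.19063085],
       [ 0.19074023, -0.01467249, -0.98153089]]), 't': array([0.11768861, 0.53049347, 0.85688007])} [0.35664709 0.13477265 0.940296  ]
```

View pics/scene0.png

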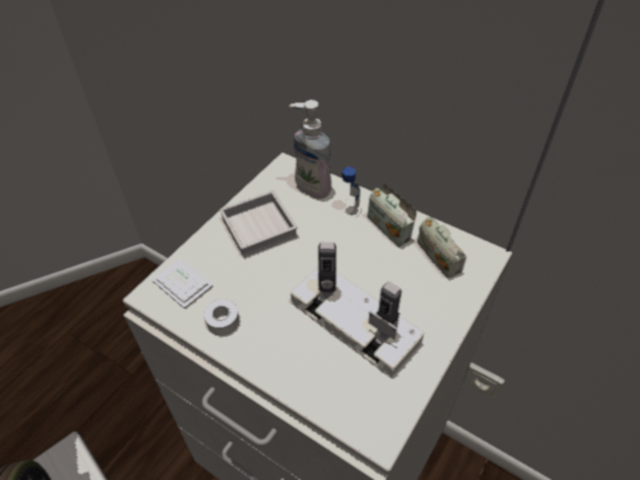

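View pics/top0.png

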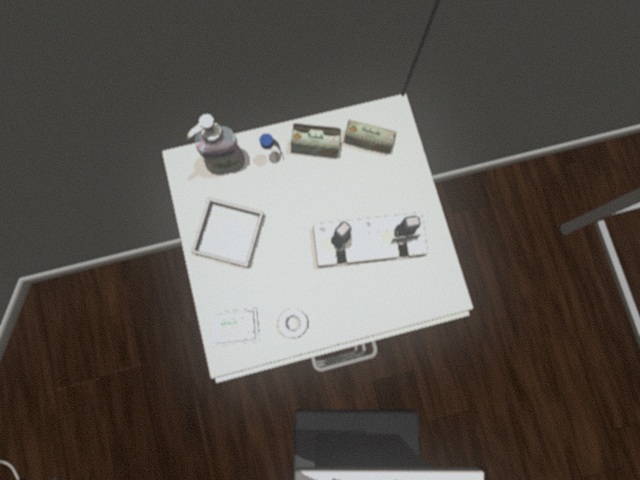

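The tagged hammer is in the berth on the image right, at (404,228) in top. The good one is on the left at (341,235). The dish is at (229,233), the tape at (293,323), the gauze at (235,326) and the bottle at (266,142). I'll enlarge the crops to get exact points.

Run:
```python
import cv2,numpy as np
a=cv2.imread("pics/top0.png");s=cv2.imread("pics/scene0.png")
A=cv2.resize(a[195:275,180:440],None,fx=3,fy=3,interpolation=cv2.INTER_CUBIC)
S=cv2.resize(s[230:370,285:430],None,fx=2.5,fy=2.5,interpolation=cv2.INTER_CUBIC)
W=np.zeros((600,780,3),np.uint8);W[:240]=A;W[245:595,:S.shape[1]]=S
D=cv2.resize(s[185:255,215:300],None,fx=4,fy=4,interpolation=cv2.INTER_CUBIC);W[245:245+280,400:740]=D
for x in range(180,440,20):cv2.putText(W,str(x),((x-180)*3,8),0,.3,(0,0,255),1);cv2.line(W,((x-180)*3,8),((x-180)*3,14),(0,0,255),1)
for y in range(200,275,10):cv2.putText(W,str(y),(0,(y-195)*3),0,.3,(0,0,255),1)
W=cv2.convertScaleAbs(W,alpha=1.3)
cv2.imwrite("pics/c1.png",W)
```

```text
(no output)
```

View pics/c1.png

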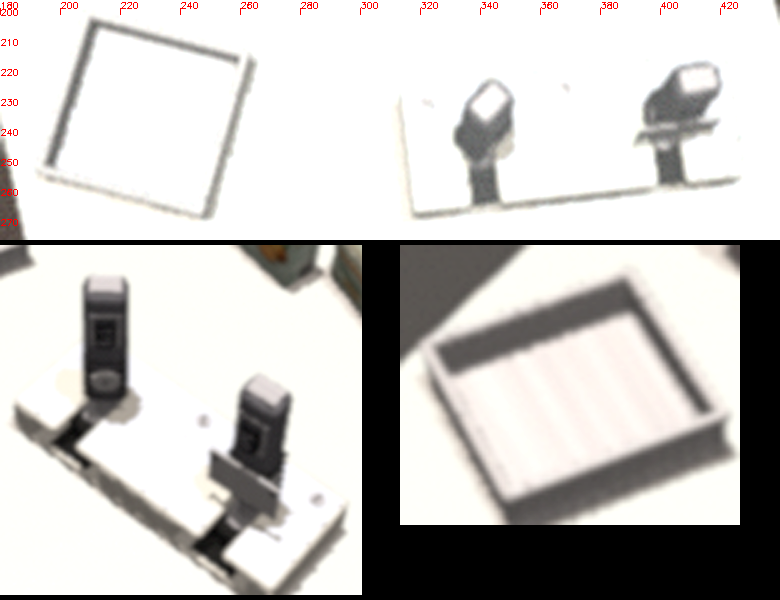

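The crop shows the good hammer (badge and button) turned well away from the holder's axes, and the tagged one only slightly turned. Next I'll triangulate the points.

```bash
cat > h.py <<'E'
from station import *
import numpy as np, cv2
def ray(n,p):
    i=camera_info(n);d=i["R"].T@np.linalg.inv(i["K"])@np.array([p[0],p[1],1.]);return -i["R"].T@i["t"],d/np.linalg.norm(d)
def plane(n,p,z):
    c,d=ray(n,p);return c+d*(z-c[2])/d[2]
def tri(pt,ps):
    (a,u),(b,v)=ray("top",pt),ray("scene",ps)
    s=np.linalg.lstsq(np.c_[u,-v],b-a,rcond=None)[0];P,Q=a+u*s[0],b+v*s[1]
    return (P+Q)/2,np.linalg.norm(P-Q)
T=lambda x,y:(x/3+180,y/3+195)
S=lambda x,y:(x/2.5+285,y/2.5+132)
E
python3 - <<'E'
from h import *
np.set_printoptions(precision=4,suppress=True)
print("goodtop",tri(T(490,102),S(106,285)))
print("badtop",tri(T(699,80),S(267,391)))
for c in[(490,80),(513,95),(487,122),(470,110)]:print(" gtop corner",plane("top",T(*c),.138))
for c in[(680,68),(718,68),(718,90),(682,97)]:print(" btop corner",plane("top",T(*c),.138))
for n,c,z in[("button",(103,331),.110),("badge",(105,380),.068)]:print(n,plane("scene",S(*c),z))
print("badbutton",plane("scene",S(250,437),.110))
L,R=[plane("top",T(*c),.032) for c in[(486,204),(671,185)]];print("mouths",L,R,np.linalg.norm(L-R),np.degrees(np.arctan2(-(L-R)[0],(L-R)[1])))
a,b=plane("top",T(416,213),.032),plane("top",T(739,178),.032);print("front edge",a,b,np.linalg.norm(a-b),np.degrees(np.arctan2(-(a-b)[0],(a-b)[1])))
a,b=plane("top",T(636,142),.07),plane("top",T(718,122),.07);print("tag",a,b,np.linalg.norm(a-b),np.degrees(np.arctan2(-(a-b)[0],(a-b)[1])))
d=[plane("top",T(*c),.027) for c in[(92,17),(255,60),(208,217),(40,172)]];print("dish",np.mean(d,0),[np.linalg.norm(d[i]-d[i-1]) for i in range(4)])
for n,p,z in[("tape",(293,323),.026),("gauze",(235,326),.012),("bottle",(266,142),.092),("soap",(207,122),.2),("soap base",(222,155),.05)]:print(n,plane("top",p,z))
E
```

```text
goodtop (array([0.5344, 0.0852, 0.1375]), np.float64(0.0016331669404877065))
badtop (array([ 0.5472, -0.0242,  0.1385]), np.float64(0.0021638904585527534))
 gtop corner [0.5453 0.0856 0.138 ]
 gtop corner [0.5374 0.0736 0.138 ]
 gtop corner [0.5229 0.0872 0.138 ]
 gtop corner [0.5292 0.096  0.138 ]
 btop corner [ 0.5527 -0.0139  0.138 ]
 btop corner [ 0.5529 -0.0339  0.138 ]
 btop corner [ 0.5411 -0.0335  0.138 ]
 btop corner [ 0.5371 -0.0146  0.138 ]
button [0.527  0.0783 0.11  ]
badge [0.5259 0.0753 0.068 ]
badbutton [ 0.5369 -0.0265  0.11  ]
mouths [0.4962 0.0816 0.032 ] [ 0.5083 -0.0265  0.032 ] 0.1087783001000623 6.3763631725598575
front edge [0.4906 0.1223 0.032 ] [ 0.5128 -0.0664  0.032 ] 0.19003013258971338 6.697406410007109
tag [ 0.5263 -0.0006  0.07  ] [ 0.5382 -0.0472  0.07  ] 0.04808379788224799 14.320360632446777
dish [0.548  0.2799 0.027 ] [np.float64(0.09746893606262534), np.float64(0.1008568989291805), np.float64(0.09748360626566865), np.float64(0.10204546707144847)]
tape [0.3924 0.1656 0.026 ]
gauze [0.3872 0.2667 0.012 ]
bottle [0.6939 0.2139 0.092 ]
soap [0.6815 0.2925 0.2   ]
soap base [0.6853 0.2951 0.05  ]
```

```bash
cat >> h.py <<'E'
from scipy.spatial.transform import Rotation as Ro
def to(x,y,z,yaw):
    o=get_obs();R=Ro.from_euler("xyz",o["eef_rot"])
    G=Ro.from_euler("xyz",[-np.pi/2,0,np.radians(yaw)])
    print("turn",np.round(np.degrees((R.inv()*G).as_rotvec())/5,2),"shift cm",np.round(R.inv().apply(np.array([x,y,z])-o["ee_pos"])*100,2),
     "at",np.round(o["ee_pos"],4),"yaw",round(np.degrees(o["eef_rot"][2]),1),"t",o["time_s"],"F",np.round(o["force"],1),"w",round(o["grip_width"],4))
E
python3 -c "
from h import *
to(.547,-.0235,.2,103)"
```

```text
turn [-0.   -6.73 -0.01] shift cm [-37.87   0.53 -52.01] at [0.1941 0.5144 0.2049] yaw 69.3 t 0.1 F [-0.4  0.3 -0.2] w 0.0938
```

Emit:
send_rows(series="0 -1 0 -3 0.5 -4 1;0 -2 0 -6 0.5 -8.2 1;0 -3 0 -9 0.5 -12.4 1;0 -4 0 -12 0.5 -16.5 1;0 -5 0 -15 0.5 -20.6 1;0 -6 0 -18 0.5 -24.7 1;0 -6.7 0 -21 0.5 -28.8 1;0 -6.7 0 -24 0.5 -33 1;0 -6.7 0 -27 0.5 -37 1;0 -6.7 0 -30 0.5 -41.2 1")

```text
time_s: 0.93
ee_pos: [0.4231, 0.1643, 0.2005]
eef_rot: [-1.571, -0.0, 1.795]
force: [0.8, 0.4, 1.1]
grip_width: 0.0944
```

```bash
python3 -c "
from h import *
to(.547,-.0235,.17,103)"
```

```text
turn [ 0.   -0.03  0.  ] shift cm [-21.06   3.05  -7.91] at [0.4231 0.1643 0.2005] yaw 102.8 t 0.9333 F [0.8 0.4 1.1] w 0.0944
```

Emit:
send_rows(series="0 0 0 -4 0.5 -1.5 1;0 0 0 -8 1 -3 1;0 0 0 -12 1.5 -4.5 1;0 0 0 -16 2 -6 1;0 0 0 -19 2.5 -7 1;0 0 0 -21 3 -7.9 1;0 0 0 -21 3 -7.9 1;0 0 0 -21 3 -7.9 1;0 0 0 -21 3 -7.9 1;0 0 0 -21 3 -7.9 1")

```text
time_s: 1.77
ee_pos: [0.5458, -0.0199, 0.1708]
eef_rot: [-1.571, -0.0, 1.796]
force: [0.5, -0.4, 0.4]
grip_width: 0.0936
```

Run:
```python
from h import *
to(.547,-.0235,.093,103)
W=np.zeros((400,800,3),np.uint8)
a=camera("top")[:,:,::-1];s=camera("scene")[:,:,::-1]
W[:,:400]=cv2.resize(a[180:280,330:430],(400,400),interpolation=2);W[:,400:]=cv2.resize(s[215:375,310:470],(400,400),interpolation=2)
cv2.imwrite("pics/c2.png",W)
```

```text
turn [ 0.   -0.02  0.  ] shift cm [-0.38  7.78 -0.04] at [ 0.5458 -0.0199  0.1708] yaw 102.9 t 1.7667 F [ 0.5 -0.4  0.4] w 0.0936
```

View pics/c2.png

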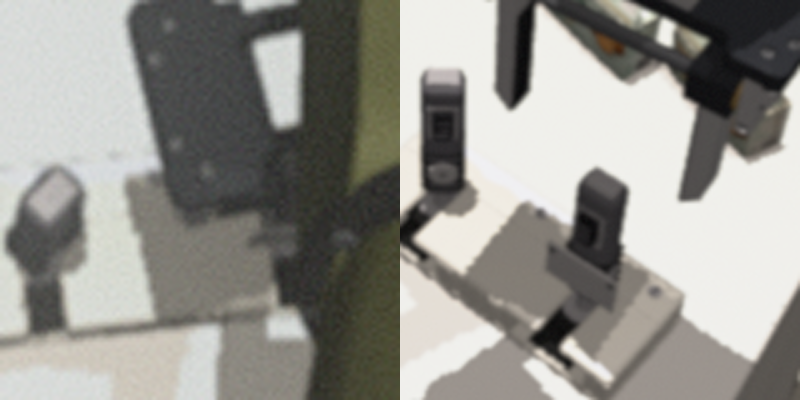

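The fingers straddle the tagged grip, left and right of it, and clear of the tag. Descending and gripping.

Emit:
send_rows(series="0 0 0 -0.3 1.5 0 1;0 0 0 -0.4 3 0 1;0 0 0 -0.4 4.5 0 1;0 0 0 -0.4 6 0 1;0 0 0 -0.4 7 0 1;0 0 0 -0.4 7.7 0 1;0 0 0 -0.4 7.7 0 1;0 0 0 -0.4 7.7 0 -1;0 0 0 -0.4 7.7 0 -1;0 0 0 -0.4 7.7 0 -1", newtons=25)

```text
time_s: 2.7
ee_pos: [0.5475, -0.0248, 0.0943]
eef_rot: [-1.572, 0.0, 1.795]
force: [0.2, -0.5, 0.0]
grip_width: 0.0774
```

Emit:
send_rows(series="0 0 0 0 0 0 -1;0 0 0 0 0 0 -1;0 0 0 0 0 0 -1;0 0 0 0 0 0 -1;0 0 0 0 0 0 -1;0 0 0 0 0 0 -1;0 0 0 0 0 0 -1;0 0 0 0 0 0 -1;0 0 0 0 0 0 -1;0 0 0 0 0 0 -1")

```text
time_s: 3.53
ee_pos: [0.547, -0.0248, 0.0934]
eef_rot: [-1.571, -0.0, 1.795]
force: [0.6, 0.7, -0.6]
grip_width: 0.0261
```

Run:
```python
from h import *
a=np.radians(6.5)
p=get_obs()["ee_pos"]
to(p[0]-.08*np.cos(a),p[1]-.08*np.sin(a),p[2]+.0015,103)
```

```text
turn [-0.   -0.03  0.  ] shift cm [ 0.88 -0.15  7.95] at [ 0.547  -0.0248  0.0934] yaw 102.8 t 3.5333 F [ 0.6  0.7 -0.6] w 0.0261
```

Emit:
send_rows(series="0 0 0 0 -0.15 0 -1;0 0 0 0.09 -0.15 0.8 -1;0 0 0 0.18 -0.15 1.6 -1;0 0 0 0.27 -0.15 2.4 -1;0 0 0 0.35 -0.15 3.2 -1;0 0 0 0.44 -0.15 4 -1;0 0 0 0.53 -0.15 4.8 -1;0 0 0 0.62 -0.15 5.6 -1;0 0 0 0.71 -0.15 6.4 -1;0 0 0 0.8 -0.15 7.2 -1")

```text
time_s: 4.37
ee_pos: [0.4743, -0.0331, 0.095]
eef_rot: [-1.571, 0.0, 1.795]
force: [-0.3, 0.0, -2.0]
grip_width: 0.0259
```

Run:
```python
from h import *
p=get_obs()["ee_pos"]
to(p[0]-.008,p[1]-.001,.16,103);to(.460,.20,.16,103);to(.541,.28,.16,103)
```

```text
turn [ 0.   -0.04 -0.  ] shift cm [ 0.08 -6.5   0.8 ] at [ 0.4743 -0.0331  0.095 ] yaw 102.8 t 4.3667 F [-0.3  0.  -2. ] w 0.0259
turn [ 0.   -0.04 -0.  ] shift cm [23.04 -6.5  -3.78] at [ 0.4743 -0.0331  0.095 ] yaw 102.8 t 4.3667 F [-0.3  0.  -2. ] w 0.0259
turn [ 0.   -0.04 -0.  ] shift cm [ 29.04  -6.5  -13.46] at [ 0.4743 -0.0331  0.095 ] yaw 102.8 t 4.3667 F [-0.3  0.  -2. ] w 0.0259
```

Emit:
send_rows(series="0 0 0 0.1 -0.3 1 -1;0 0 0 0.1 -2 1.2 -1;0 0 0 0.1 -4 1.2 -1;0 0 0 0.1 -6 1.2 -1;0 0 0 2 -6.5 0.9 -1;0 0 0 5 -6.5 0.2 -1;0 0 0 8 -6.5 -0.5 -1;0 0 0 11 -6.5 -1.2 -1;0 0 0 14 -6.5 -1.9 -1;0 0 0 17 -6.5 -2.6 -1")

```text
time_s: 5.2
ee_pos: [0.462, 0.1398, 0.1603]
eef_rot: [-1.571, 0.0, 1.795]
force: [-0.1, -0.0, -2.1]
grip_width: 0.026
```

Run:
```python
from h import *
to(.541,.28,.16,103)
```

```text
turn [ 0.   -0.04 -0.  ] shift cm [ 11.92   0.03 -10.81] at [0.462  0.1398 0.1603] yaw 102.8 t 5.2 F [-0.1 -0.  -2.1] w 0.026
```

Emit:
send_rows(series="0 0 0 2 0 -1 -1;0 0 0 4.5 0 -2.7 -1;0 0 0 7 0 -4.9 -1;0 0 0 9 0 -7 -1;0 0 0 10.5 0 -9 -1;0 0 0 11.5 0 -10.2 -1;0 0 0 11.9 0 -10.8 -1;0 0 0 11.9 0 -10.8 -1;0 0 0 11.9 0 -10.8 -1;0 0 0 11.9 0 -10.8 -1")

```text
time_s: 6.03
ee_pos: [0.5411, 0.2777, 0.1601]
eef_rot: [-1.571, 0.0, 1.794]
force: [-0.3, 0.3, -1.4]
grip_width: 0.026
```

Run:
```python
from h import *
to(.541,.28,.0905,103)
W=np.zeros((400,800,3),np.uint8)
a=camera("top")[:,:,::-1];s=camera("scene")[:,:,::-1]
W[:,:400]=cv2.resize(a[90:290,160:360],(400,400),interpolation=2);W[:,400:]=cv2.resize(s[80:280,200:400],(400,400),interpolation=2)
cv2.imwrite("pics/c3.png",W)
```

```text
turn [-0.   -0.04 -0.  ] shift cm [ 0.23  6.96 -0.04] at [0.5411 0.2777 0.1601] yaw 102.8 t 6.0333 F [-0.3  0.3 -1.4] w 0.026
```

View pics/c3.png

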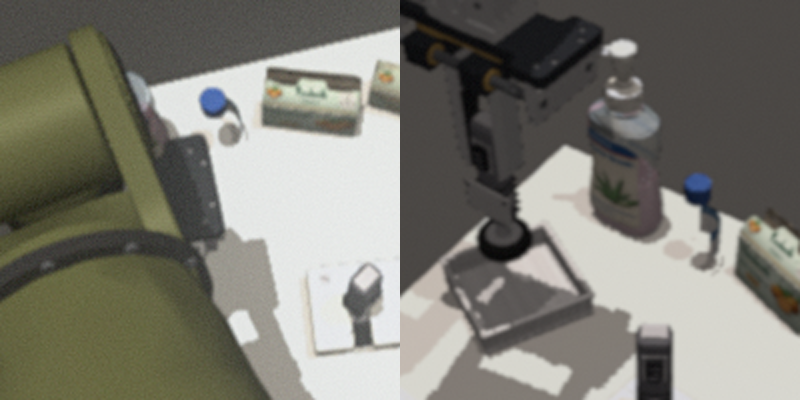

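The hammer hangs over the dish. The body is narrow (75 mm) along x, so it ends about 6 cm before the soap pump. Lowering it now.

Emit:
send_rows(series="0 0 0 0.1 1.5 0 -1;0 0 0 0.1 3 0 -1;0 0 0 0.1 4.5 0 -1;0 0 0 0.1 5.5 0 -1;0 0 0 0.1 6.2 0 -1;0 0 0 0.1 6.6 0 -1;0 0 0 0.1 6.85 0 -1;0 0 0 0.1 6.95 0 -1;0 0 0 0.1 6.95 0 -1;0 0 0 0.1 6.95 0 -1")

```text
time_s: 6.97
ee_pos: [0.5416, 0.2796, 0.091]
eef_rot: [-1.572, -0.0, 1.795]
force: [0.3, 0.0, -1.3]
grip_width: 0.0259
```

Run:
```python
from h import *
to(.541,.28,.0895,103)
```

```text
turn [ 0.01 -0.03  0.  ] shift cm [0.05 0.15 0.05] at [0.5416 0.2796 0.091 ] yaw 102.8 t 6.9667 F [ 0.3  0.  -1.3] w 0.0259
```

Emit:
send_rows(series="0 0 0 0 0.1 0 -1;0 0 0 0 0.15 0 -1;0 0 0 0 0.15 0 -1;0 0 0 0 0.15 0 -0.35;0 0 0 0 0.15 0 -0.3;0 0 0 0 0.15 0 -0.1;0 0 0 0 0.15 0 0.2;0 0 0 0 0.15 0 0.6;0 0 0 0 0.15 0 1;0 0 0 0 0.15 0 1")

```text
time_s: 7.8
ee_pos: [0.5413, 0.2795, 0.0889]
eef_rot: [-1.571, -0.0, 1.795]
force: [0.1, -0.2, -0.2]
grip_width: 0.0627
```

Emit:
send_rows(series="0 0 0 0 0 0 1;0 0 0 0 0 0 1;0 0 0 0 0 0 1;0 0 0 0 0 0 1;0 0 0 0 -1 0 1;0 0 0 0 -3 0 1;0 0 0 0 -5 0 1;0 0 0 0 -7 0 1;0 0 0 0 -9 0 1;0 0 0 0 -11 0 1")

```text
time_s: 8.63
ee_pos: [0.5413, 0.2795, 0.2009]
eef_rot: [-1.571, -0.0, 1.795]
force: [-0.3, -0.0, 0.3]
grip_width: 0.0936
```

Run:
```python
from h import *
to(.534,.0855,.195,48);to(.534,.0855,.195,55)
```

```text
turn [1.000e-02 1.097e+01 1.000e-02] shift cm [-18.76   0.58   5.02] at [0.5413 0.2795 0.2009] yaw 102.8 t 8.6333 F [-0.3 -0.   0.3] w 0.0936
turn [0.01 9.57 0.  ] shift cm [-18.76   0.58   5.02] at [0.5413 0.2795 0.2009] yaw 102.8 t 8.6333 F [-0.3 -0.   0.3] w 0.0936
```

Emit:
send_rows(series="0 1.3 0 -2.5 0.3 0.7 1;0 2.6 0 -5.5 0.6 1.5 1;0 3.9 0 -9 0.6 2.5 1;0 5.2 0 -12 0.6 3.3 1;0 6.5 0 -15 0.6 4 1;0 7.8 0 -17.5 0.6 4.7 1;0 9.1 0 -18.8 0.6 5 1;0 10.4 0 -18.8 0.6 5 1;0 11 0 -18.8 0.6 5 1;0 11 0 -18.8 0.6 5 1")

```text
time_s: 9.47
ee_pos: [0.5344, 0.0848, 0.1938]
eef_rot: [-1.571, -0.001, 0.832]
force: [1.5, 0.2, -0.1]
grip_width: 0.0939
```

Run:
```python
from h import *
to(.534,.0855,.092,48)
W=np.zeros((400,800,3),np.uint8)
a=camera("top")[:,:,::-1];s=camera("scene")[:,:,::-1]
W[:,:400]=cv2.resize(a[190:290,190:290],(400,400),interpolation=2);W[:,400:]=cv2.resize(s[160:320,220:380],(400,400),interpolation=2)
cv2.imwrite("pics/c4.png",W)
```

```text
turn [ 0.01 -0.07  0.01] shift cm [ 0.02 10.18  0.09] at [0.5344 0.0848 0.1938] yaw 47.6 t 9.4667 F [ 1.5  0.2 -0.1] w 0.0939
```

View pics/c4.png

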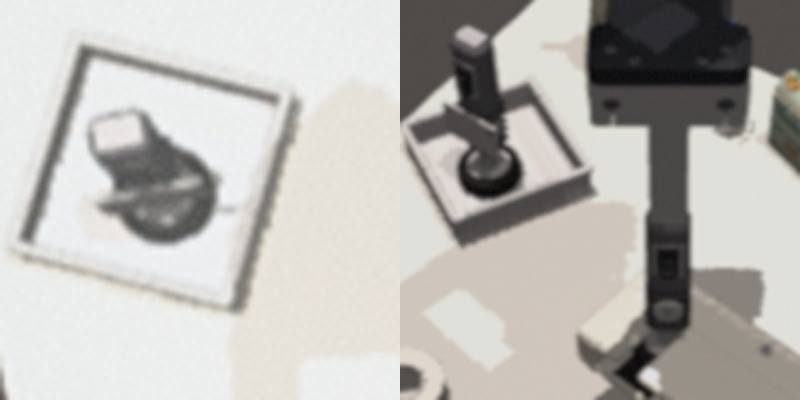

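The tagged hammer stands upright inside the dish, its disc near the middle. The good hammer's button faces the camera squarely and the fingers line up with it. Descending and squeezing.

Emit:
send_rows(series="0 0 0 0 2 0.1 1;0 0 0 0 4 0.1 1;0 0 0 0 6 0.1 1;0 0 0 0 8 0.1 1;0 0 0 0 9.3 0.1 1;0 0 0 0 10 0.1 1;0 0 0 0 10.25 0.1 1;0 0 0 0 10.25 0.1 1;0 0 0 0 10.25 0.1 0;0 0 0 0 10.25 0.1 -1", newtons=35)

```text
time_s: 10.4
ee_pos: [0.5341, 0.0859, 0.0914]
eef_rot: [-1.572, -0.001, 0.835]
force: [-0.1, 0.0, -0.0]
grip_width: 0.0838
```

Emit:
send_rows(series="0 0 0 0 0 0 -1;0 0 0 0 0 0 -1;0 0 0 0 0 0 -1;0 0 0 0 0 0 -1;0 0 0 0 0 0 -1;0 0 0 0 0 0 -1;0 0 0 0 0 0 -1;0 0 0 0 0 0 -1;0 0 0 0 0 0 -1;0 0 0 0 0 0 -1")

```text
time_s: 11.23
ee_pos: [0.5336, 0.0858, 0.0904]
eef_rot: [-1.571, -0.0, 0.835]
force: [-0.6, -0.1, -0.1]
grip_width: 0.0198
```

Run:
```python
from h import *
to(.534,.0855,.091,48)
```

```text
turn [-0.   -0.03  0.  ] shift cm [ 0.   -0.06 -0.05] at [0.5336 0.0858 0.0904] yaw 47.8 t 11.2333 F [-0.6 -0.1 -0.1] w 0.0198
```

Opening 19.8 mm, so the button is flush. Pulling up slowly.

Emit:
send_rows(series="0 0 0 0 -0.6 0 -1;0 0 0 0 -1.3 0 -1;0 0 0 0 -2 0 -1;0 0 0 0 -2.7 0 -1;0 0 0 0 -3.4 0 -1;0 0 0 0 -4.1 0 -1;0 0 0 0 -4.8 0 -1;0 0 0 0 -5.5 0 -1;0 0 0 0 -6.2 0 -1;0 0 0 0 -6.9 0 -1")

```text
time_s: 12.07
ee_pos: [0.5335, 0.0858, 0.16]
eef_rot: [-1.571, 0.0, 0.835]
force: [-0.6, -0.2, -7.6]
grip_width: 0.0194
```

Emit:
send_rows(series="0 0 0 0 -0.6 0 -1;0 0 0 0 -1.2 0 -1;0 0 0 0 -1.8 0 -1;0 0 0 0 -2.4 0 -1;0 0 0 0 -3 0 -1;0 0 0 0 -3.6 0 -1;0 0 0 0 -4.2 0 -1;0 0 0 0 -4.7 0 -1;0 0 0 0 -5.1 0 -1;0 0 0 0 -5.2 0 -1")

```text
time_s: 12.9
ee_pos: [0.5336, 0.0858, 0.2122]
eef_rot: [-1.571, -0.0, 0.835]
force: [-1.9, -0.4, -7.2]
grip_width: 0.0201
```

Run:
```python
from h import *
to(.534,.0855,.2135,48)
```

```text
turn [ 0.   -0.03  0.  ] shift cm [ 0.   -0.13 -0.05] at [0.5336 0.0858 0.2122] yaw 47.8 t 12.9 F [-1.9 -0.4 -7.2] w 0.0201
```

Emit:
send_rows(series="0 0 0 0 -0.05 0 -1;0 0 0 0 -0.1 0 -1;0 0 0 0 -0.15 0 -1;0 0 0 0 -0.2 0 -1;0 0 0 0 -0.2 0 -1;0 0 0 0 -0.2 0 -1;0 0 0 0 -0.2 0 -1;0 0 0 0 -0.2 0 -1;0 0 0 0 -0.2 0 -1;0 0 0 0 -0.2 0 -1")

```text
time_s: 13.73
ee_pos: [0.5336, 0.0858, 0.2134]
eef_rot: [-1.571, 0.0, 0.835]
force: [-0.9, -0.8, -7.1]
grip_width: 0.0196
```

Run:
```python
from h import *
to(.534,.0855,.2135,48)
```

```text
turn [-0.   -0.03 -0.  ] shift cm [ 0.01 -0.01 -0.05] at [0.5336 0.0858 0.2134] yaw 47.8 t 13.7333 F [-0.9 -0.8 -7.1] w 0.0196
```

Emit:
send_rows(series="0 0 0 0 -0.05 0 -1;0 0 0 0 -0.1 0 -1;0 0 0 0 -0.15 0 -1;0 0 0 0 -0.2 0 -1;0 0 0 0 -0.2 0 -1;0 0 0 0 -0.2 0 -1;0 0 0 0 -0.2 0 -1;0 0 0 0 -0.2 0 -1;0 0 0 0 -0.2 0 -1;0 0 0 0 -0.2 0 -1")

```text
time_s: 14.57
ee_pos: [0.5332, 0.0858, 0.2137]
eef_rot: [-1.569, 0.002, 0.835]
force: [3.5, 0.5, -26.5]
grip_width: 0.0198
```

Run:
```python
from h import *
to(.534,.0855,.2135,48)
W=np.zeros((500,750,3),np.uint8)
s=camera("scene")[:,:,::-1]
W=cv2.resize(s[200:380,240:420],(590,590),interpolation=2)
cv2.imwrite("pics/c5.png",W)
```

```text
turn [-0.02 -0.03 -0.02] shift cm [ 0.03  0.02 -0.08] at [0.5332 0.0858 0.2137] yaw 47.8 t 14.5667 F [  3.5   0.5 -26.5] w 0.0198
```

View pics/c5.png

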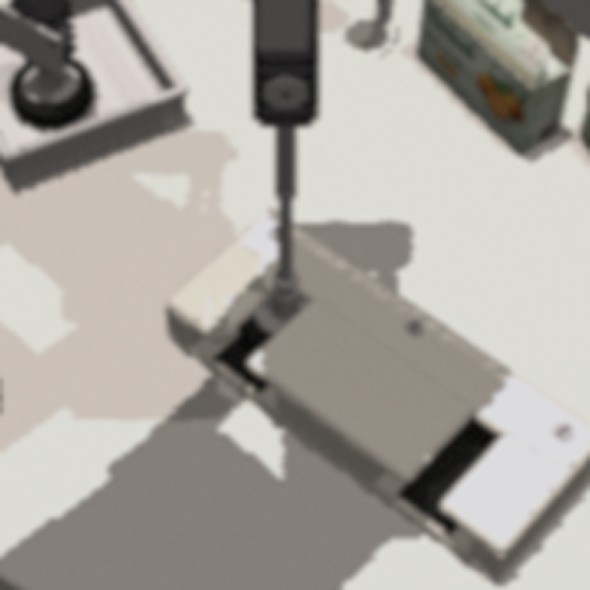

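Both tubes are drawn: tube and rod are visible below the badge, with 26 N of pull at the stop. I'll ease down into mid-play, then slide out along the holder's −x.

Emit:
send_rows(series="0 0 0 0 0.2 0 -1;0 0 0 0 0.34 0 -1;0 0 0 0 0.34 0 -1;0 0 0 -0.38 0.34 0.33 -1;0 0 0 -0.75 0.34 0.66 -1;0 0 0 -1.13 0.34 0.99 -1;0 0 0 -1.5 0.34 1.32 -1;0 0 0 -1.88 0.34 1.65 -1;0 0 0 -2.25 0.34 1.98 -1;0 0 0 -2.25 0.34 1.98 -1")

```text
time_s: 15.45
ee_pos: [0.5031, 0.0824, 0.2123]
eef_rot: [-1.571, -0.0, 0.835]
force: [-0.3, -0.4, -0.8]
grip_width: 0.0199
```

Run:
```python
from h import *
to(.4501,.0755,.212,48)
```

```text
turn [ 0.   -0.03  0.  ] shift cm [-4.06  0.03  3.46] at [0.5031 0.0824 0.2123] yaw 47.8 t 15.45 F [-0.3 -0.4 -0.8] w 0.0199
```

Emit:
send_rows(series="0 0 0 -0.45 0 0.4 -1;0 0 0 -0.9 0 0.8 -1;0 0 0 -1.35 0 1.2 -1;0 0 0 -1.8 0 1.58 -1;0 0 0 -2.25 0 1.98 -1;0 0 0 -2.7 0 2.37 -1;0 0 0 -3.15 0 2.77 -1;0 0 0 -3.6 0 3.16 -1;0 0 0 -4.1 0 3.6 -1;0 0 0 -4.1 0 3.6 -1")

```text
time_s: 16.28
ee_pos: [0.4487, 0.0761, 0.2122]
eef_rot: [-1.571, -0.0, 0.835]
force: [0.8, 0.0, -0.5]
grip_width: 0.0198
```

Run:
```python
from h import *
to(.4501,.0755,.264,48)
```

```text
turn [ 0.   -0.03  0.  ] shift cm [ 0.05 -5.18 -0.15] at [0.4487 0.0761 0.2122] yaw 47.8 t 16.2833 F [ 0.8  0.  -0.5] w 0.0198
```

Slid 85 mm freely. Raising 5 cm to leave about 6 cm under the head, gently, then holding.

Emit:
send_rows(series="0 0 0 0 -0.3 0 -1;0 0 0 0 -0.9 0 -1;0 0 0 0 -1.6 0 -1;0 0 0 0 -2.3 0 -1;0 0 0 0 -3 0 -1;0 0 0 0 -3.7 0 -1;0 0 0 0 -4.3 0 -1;0 0 0 0 -4.7 0 -1;0 0 0 0 -4.95 0 -1;0 0 0 0 -5.1 0 -1")

```text
time_s: 17.12
ee_pos: [0.4496, 0.0762, 0.2633]
eef_rot: [-1.571, -0.0, 0.835]
force: [0.2, -0.5, -2.3]
grip_width: 0.02
```

Emit:
send_rows(series="0 0 0 0 0 0 -1;0 0 0 0 0 0 -1;0 0 0 0 0 0 -1;0 0 0 0 0 0 -1;0 0 0 0 0 0 -1;0 0 0 0 0 0 -1;0 0 0 0 0 0 -1;0 0 0 0 0 0 -1;0 0 0 0 0 0 -1;0 0 0 0 0 0 -1")

```text
time_s: 17.95
ee_pos: [0.4496, 0.0762, 0.263]
eef_rot: [-1.571, 0.0, 0.835]
force: [0.3, 0.4, -1.5]
grip_width: 0.02
```

Run:
```python
from h import *
to(.4487,.0761,.263,48)
W=np.zeros((500,800,3),np.uint8)
a=camera("top")[:,:,::-1];s=camera("scene")[:,:,::-1]
W[:,:400]=cv2.resize(a[110:360,150:350],(400,500),interpolation=2);W[:,400:]=cv2.resize(s[140:390,160:360],(400,500),interpolation=2)
cv2.imwrite("pics/c6.png",W)
```

```text
turn [ 0.   -0.03 -0.  ] shift cm [-0.07  0.    0.06] at [0.4496 0.0762 0.263 ] yaw 47.8 t 17.95 F [ 0.3  0.4 -1.5] w 0.02
```

View pics/c6.png

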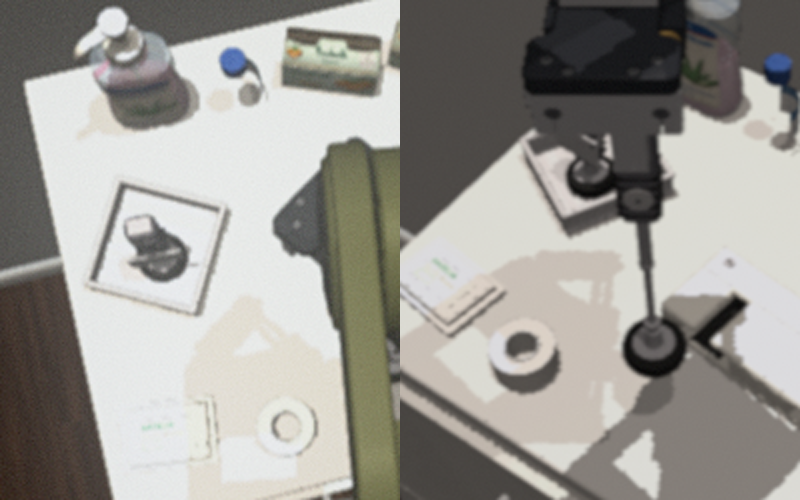

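The hammer is out, extended, and clear of the holder. The tagged one stands in the dish and the tape, gauze and bottle are in place. Checking head height and uprightness by projection before handing in.

Run:
```python
from h import *
i=camera_info("scene")
for z in(.06,.067,.074,.21):
    q=i["K"]@(i["R"]@np.array([.4496,.0762,z])+i["t"]);print(z,q[:2]/q[2],"crop",(q[0]/q[2]-160)*2+400,(q[1]/q[2]-140)*2)
for z in(.06,.067):print(plane("scene",((654-400)/2+160,140+347/2),z))
for n,p,z in[("tape",(150+287/2,110+427/2),.026),("bottle",(150+232/2,110+62/2),.092)]:print(n,plane("top",p,z))
print(plane("top",(150+160/2,110+254/2),.018))
o=get_obs();print(o["time_s"],o["joint_vel"].round(4))
```

```text
0.06 [286.35829411 316.16288096] crop 652.7165882211208 352.3257619231987
0.067 [286.09182245 313.38524022] crop 652.1836449091624 346.77048043272964
0.074 [285.82176706 310.57024334] crop 651.643534111163 341.14048667616635
0.21 [279.74590682 247.23683965] crop 639.4918136341139 214.47367929015417
[0.45310119 0.07904933 0.06      ]
[0.45042654 0.0752035  0.067     ]
tape [0.39159556 0.16478002 0.026     ]
bottle [0.69569703 0.21393945 0.092     ]
[0.5435921  0.28037194 0.018     ]
18.05 [ 0.0005 -0.0005  0.0016 -0.0012 -0.0015  0.0004]
```

All consistent: the head lies right under the grip, about 6 cm up.

```bash
python3 -c "
from station import *
print(hand_in())"
```

```text
the job is handed in; nothing more can be done
None
```

The job is done and handed in at about 18 s of the 61 s allowed; the hand-in gives no verdict.

- **Tagged hammer:** I slid it out of its berth, stood it in the dish and let go. The last picture shows it upright, with its disc about 5 mm from the dish centre.
- **Good hammer:** I squeezed the button flush (opening 19.8 mm) and pulled the grip up 123 mm. The pull rose to 26 N at the second stop, and the picture shows both tubes drawn. I then slid it 85 mm out through the mouth and raised it 51 mm.
- **Last checks:**
  - The arm was still and gripping at the set 35 N, with the opening at 20 mm.
  - The head and the grip's lower end showed within about 2 pixels of where an upright, fully drawn hammer with 6 cm of air under its head would appear.
  - The tape and bottle measured within about 2 mm of where they started.
  - The gauze was checked only by eye and looks unmoved.
- **Failed or disagreeing checks:** none.

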